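Tug the sample case's lid, free its catch if caught, and hold it open

TASK

The lid of the blue sample case may be caught on a catch that you cannot see: before you touch the red release knob, tug the lid gently upward by its black handle to learn whether it is caught. Only if it is caught, let it down and slide the red knob fully to the left (seen from the robot); then lift the lid by its handle to about 55 degrees (45 to 70 will do) so that the tubes can be reached, and finish holding it there, still, with the gripper. Never force the lid past its catch, leave the knob alone if the lid comes freely, and do not disturb the racks and other things around.

Things in the scene. Friction and masses are not known exactly. Their poses are not given: they have to be found in the camera images.
- case: The sample case: blue box, 160 mm deep (its x), 260 mm wide (y), 90 mm high, fixed to the bench. Origin: centre of its underside; its front faces its own -x (roughly to the robot), +y is left seen from the robot. A grey housing 60 (x) x 80 (y) mm, top at 80 mm, on the right of its front face carries the release knob. An unseen tongue inside may or may not lie over a steel foot under the lid.
- lid (a joint): Angle of the white lid with a clear window, rad: 0 shut, grows as its front edge rises, stop at 1.4. It weighs about 0.35 kg and falls shut when let go. Caught (tongue over the foot), it has play and stops hard at about 0.03 rad (handle up about 7 mm); not caught, it rises freely with about 2 N at the handle.
- lid_hinge (a point): Centre of the lid's hinge axis, along the case's y at the top of its back wall: 80 mm behind the case's centre, 90 mm above the bench. The lid is 160 mm deep and 12 mm thick.
- lid_bar (a point): Middle of the lid's handle: black round bar 12 mm thick, 120 mm long along the case's y, 47 mm ahead of the lid's front edge on two side arms, free below. Lid shut: 127 mm in front of the case's centre, 30 mm left, 96 mm above the bench. Moves on an arc of 207 mm radius about the hinge axis. A gripper pointing down can pinch it; it turns between the pads as the lid rises.
- release (a joint): Travel of the red release knob in m: 0 at the start, to the right; up to 0.016 to the left (along the case's +y), 2 to 6 N. It stays where it is left. Slid fully left it pushes the hidden tongue clear of the foot, and the tongue stays clear.
- release_knob (a point): Middle of the red release knob: 18 mm (case x) by 14 mm (case y), 38 mm tall, middle 20 mm above the grey housing's top; at travel 0 it is 120 mm in front of and 100 mm right of the case's centre, 100 mm above the bench. More than 70 mm of free space on its right.
- rack_purple: Bystander, to be left alone: white rack of purple-capped tubes, 96 x 162 x 96 mm. Origin: centre of its underside.
- rack_red: Bystander, to be left alone: clear rack of red-capped tubes, 96 x 140 x 96 mm. Origin: centre of its underside.
- jar: Bystander, to be left alone: specimen jar with yellow cap, 56 mm across, 70 mm tall. Origin: centre of its underside.
- vial: Bystander, to be left alone: amber bottle with blue cap, 36 mm across, 75 mm tall. Origin: centre of its underside.
- timer: Bystander, to be left alone: green round timer, 48 mm across, 23 mm tall. Origin: centre of its underside.

How it is judged:
On the way:
1. the lid has been tugged up by at least 0.012 rad while the release knob was still at its start (within 4 mm) (value of joint lid above 0.012 rad and value of joint release below 0.004 m and contact force between the fingers and lid above 0.5 N), for 0.1 s.
At the end, for the whole second after the job is handed in: The lid is held by the fingers, at rest (under 0.1 rad/s), between 0.75 and 1.25 rad open (43 to 71 degrees); left alone it would fall shut (value of joint lid between 0.75 and 1.25 rad and velocity of joint lid between -0.1 and 0.1 rad/s and contact force between the fingers and lid above 0.5 N); the arm keeps its last pose, push and grip.
It fails at once if the lid is forced past the tongue while it is caught (value of joint lid above 0.08 rad and (y of bolt in the frame of case below -0.081 m or (value of joint release below 0.008 m and distance of bolt from where it was at the start of the episode above 0.0016 m))).
It fails at once if the release knob is slid although the lid was not caught (value of joint release above 0.0135 m and distance of bolt from where it was at the start of the episode below 0.0007 m).
It fails at once if a bystander is moved by more than 20 mm (distance of any of rack_purple, rack_red, jar, vial, timer from where it was at the start of the episode above 0.02 m).
It also fails if it takes over 54 s, if anything falls off the work surface, if the arm or the gripper's body presses on something with over 40 N, if the wrist force passes 120 N, or if a joint passes its speed limit or range.

ROBOT

A 6-joint arm with a two-finger parallel gripper is mounted at the origin on the work surface. World frame = base frame: x ahead of the robot, y to its left, z up, the work surface at z = 0. Lengths are in m, angles in rad, forces in N, time in s.
With the tool pointing down it reaches from about 0.35 to 0.85 m from the base axis. Payload 8.1 kg.
Tool frame: the origin (TCP) lies on the centre line of the jaws, within the pads' length; the fingertips stand robot.tips_ahead ahead of it and the grasp point (between the pads) lies 8 mm behind it (robot.tips_ahead is the distance from the TCP to the fingertips, in m); z points along the fingers, y is the direction in which the jaws open and shut (so a half turn about z gives the same grasp; the last joint's range is limited). The gripper opens to 93 mm and grips with 3 to 60 N. Pads are 15 mm wide; open, the fingers measure 128 mm over their backs; the gripper's body (75 mm by 188 mm) begins 65 mm behind the grasp point.
Start: joints at [-1.318, 0.13, 1.488, -0, 1.523, -0.085], TCP at [0.199, -0.566, 0.194] pointing down, gripper open.
Joint ranges: [-2.96, 2.96], [-0.89, 2.26], [0.02, 2.5], [-1.34, 4.48], [0, 2.73], [-2.66, 2.66]. Speed limits (rad/s): [2.39, 2.39, 2.79, 3.14, 3.14, 3.14].

INTERFACE

Orientations are given as a rotation vector (axis times angle).
In Python, from plant import monitor, eyes, job, robot gives the robot as it stands.
- The arm moves only by the tool servo_tool, never from a script. Its argument "plan" is a list that holds one entry, the list of rows, each a list of 7 numbers: the closure, from -1 (fully open) to 1 (shut), so that 0 is half open, then the shift along the world's x, y, z in mm, then the turn, a rotation vector about the world's x, y, z in rad. In form: [[[hand, dx, dy, dz, ax, ay, az], ...]]. A call has 1 to 12 rows; each row shifts and turns the commanded pose from where the row before left it; what a row does not reach is not made up. A row lasts 1/10 s, in which the tool goes at most 50 mm and 8.59 degrees, less where a joint would pass 70% of its speed; a pose out of reach is approached as far as the arm can. A call with a gripper value outside its range is refused whole. The fingers move at their own pace and stop on an object; "force" is the grip in N (left out, the last holds). Time passes only in rows, so rows that do not move let the fingers close. It gives the time, the measured TCP pose, the force and the opening at its end, in the units of the state.
- monitor.read_state(): the state, without advancing time (a new reading comes with each control period).
- eyes.read_camera(name): name is "scene" or "top" or "wrist"; returns the picture (384x512x3 uint8, red, green, blue); there is no depth.
- eyes.camera_info(name): a dict with "mtx" (3x3 intrinsics, pixels), "R" (3x3) and "t" (3): a world point X has camera coordinates R X + t. Camera axes: x right, y down, z forward; pixel columns grow to the right and rows downward; lengths in m; the calibration is good to about 2 mm. A picture is of the moment at which its call begins: read the wrist's pose just before it. camera_info takes no time and is no camera call; for the wrist camera it gives the pose at the moment of the call.
- job.close_job(): hands the job in, once; it reports no verdict.
The state is a dict: "t": time; "q": joint angles; "dq": joint speeds; "joint_torque": joint torques, N m; "tool_pos": TCP position; "orientation": TCP orientation; "force": force on the tool from outside, world axes, zero at the start; "wrist_torque": the same for the moment, N m; "opening": finger opening in m.
Only numpy, scipy, OpenCV 4.12 (cv2) and the standard library are available. Lean on these libraries where they do the work, as an engineer would, in place of code of your own. Each camera call takes 0.05 s, during which the arm holds its last target. There are 200 camera calls.

## Working session

There is one attempt and no reset: what is moved stays moved. The work goes in short steps, Python scripts to look and compute and a tool call to move; the robot and the scene stay as the last step left them, time stands still between calls to the robot, and variables do not carry over. Pictures are saved under pics/ and viewed, about 8 in all and at most 12, crops included, and the job is handed in when it is done.

Besides the shell and the picture viewer there is one more tool, called as name(argument=value, ...), one argument or row to a line, values as JSON. servo_tool: Moves the arm, as the interface text tells. Its arguments: {"type":"object","properties":{"plan":{"type":"array"},"force":{"type":"number"}},"required":["plan"]}

```bash
mkdir -p pics; python3 - <<'E'
from plant import monitor, eyes, robot
import cv2
s=monitor.read_state();print(s);print(robot.tips_ahead)
for n in("scene","top"):
    cv2.imwrite(f"pics/{n}0.png",eyes.read_camera(n)[:,:,::-1]);i=eyes.camera_info(n);print(n,i)
E
```

```text
{'t': 0.0, 'q': array([-1.31840426e+00,  1.31136544e-01,  1.48927485e+00,  3.97334540e-05,
        1.52303201e+00, -8.54033598e-02]), 'dq': array([ 2.27017651e-03, -1.03456192e-04,  1.16973054e-04,  1.53829001e-04,
        7.23177844e-06, -6.46801546e-04]), 'joint_torque': array([-7.56266381e-04, -5.59842718e+01, -4.91758382e+01,  7.68185430e-02,
        3.56842065e-02, -1.11015415e-04]), 'tool_pos': array([ 0.19872245, -0.56547326,  0.19260466]), 'orientation': array([-3.09506903e+00, -5.27775116e-01,  1.80220701e-04]), 'force': array([-0.51922745,  0.9455075 , -0.21050368]), 'wrist_torque': array([ 0.03331069,  0.00110184, -0.01534099]), 'opening': 0.09319667043095398}
0.011
scene {'mtx': array([[490.03382434,   0.        , 255.68139653],
       [  0.        , 490.03382434, 188.90093672],
       [  0.        ,   0.        ,   1.        ]]), 'R': array([[ 0.86441077,  0.50260919,  0.01334223],
       [ 0.37458888, -0.62608094, -0.68389022],
       [-0.33537619,  0.59615992, -0.72946292]]), 't': array([-0.50703665, -0.13395653,  1.45071958])}
top {'mtx': array([[403.24143862,   0.        , 254.91856637],
       [  0.        , 403.24143862, 190.26609735],
       [  0.        ,   0.        ,   1.        ]]), 'R': array([[-0.01460674, -0.99971949,  0.01864355],
       [-0.98957112,  0.0117812 , -0.14356255],
       [ 0.14330263, -0.0205461 , -0.98946562]]), 't': array([0.01993212, 0.57936176, 0.92010585])}
```

View pics/top0.png

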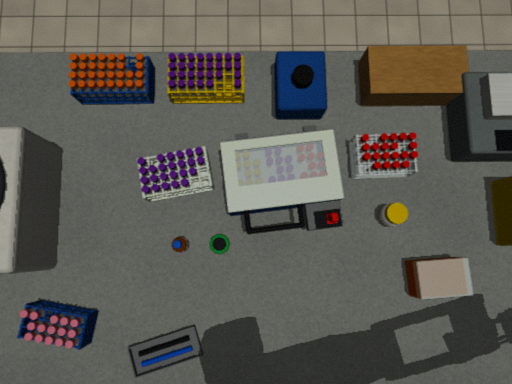

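View pics/scene0.png

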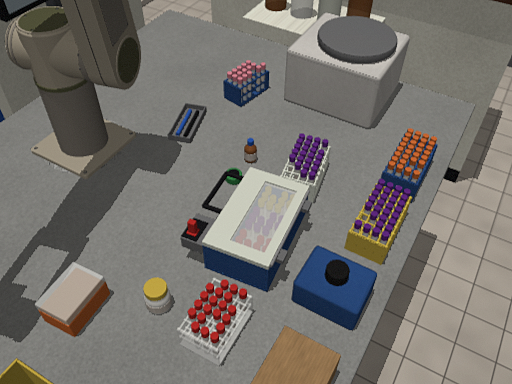

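The top view shows the white lid with corners at about (220,143), (336,131), (343,202) and (227,213). The black handle bar is near (248–303, 226), the red knob near (333,218), and the timer near (220,244). The scene view confirms this layout.

```bash
cat > h.py <<'E'
import numpy as np, cv2
from plant import eyes, monitor
def ray(n,px,z,i=None):
    i=i or eyes.camera_info(n); c=-i["R"].T@i["t"]
    d=i["R"].T@np.linalg.inv(i["mtx"])@np.r_[px,1.]
    return c+d*(z-c[2])/d[2]
def proj(i,X):
    p=i["mtx"]@(i["R"]@np.asarray(X)+i["t"]); return p[:2]/p[2]
def big(m): return max(cv2.findContours(m.astype(np.uint8),cv2.RETR_EXTERNAL,cv2.CHAIN_APPROX_NONE)[0],key=cv2.contourArea)
E
python3 - <<'E'
from h import *
im=cv2.imread("pics/top0.png"); hsv=cv2.cvtColor(im,cv2.COLOR_BGR2HSV)
H,S,V=[a.astype(int) for a in cv2.split(hsv)]
w=(V>170)&(S<60); w[:120]=0; w[225:]=0; w[:,:215]=0; w[:,348:]=0
c=big(w); q=cv2.approxPolyDP(cv2.convexHull(c),6,True)[:,0]
P=np.array([ray("top",p,.102) for p in q.astype(float)]);print(q.tolist());print(P.round(4))
# rect on plane
pts=np.array([ray("top",p,.102)[:2] for p in c[:,0].astype(float)],np.float32)
r=cv2.minAreaRect(pts);print(r)
m=((H<8)|(H>172))&(S>150)&(V>90); m[:200]=0;m[235:]=0;m[:,:315]=0;m[:,345:]=0
k=big(m);mm=cv2.moments(k);kp=(mm["m10"]/mm["m00"],mm["m01"]/mm["m00"]);print("knob",cv2.boundingRect(k),ray("top",kp,.119),ray("top",kp,.110))
b=(V<40);b[:204]=0;b[236:]=0;b[:,:242]=0;b[:,306:]=0
cols=[(x,np.where(b[218:,x])[0]+218) for x in range(252,300,8)]
for x,y in cols: print(x,y.tolist(),ray("top",(x,y.mean()),.096).round(4) if len(y) else "")
for n,a in dict(timer=(220,244,.023),vial=(180,244,.075),jar=(397,213,.07)).items(): print(n,ray("top",a[:2],a[2]).round(3))
E
```

```text
[[332, 130], [341, 197], [229, 210], [221, 143]]
[[ 0.7083 -0.1652  0.102 ]
 [ 0.5533 -0.1789  0.102 ]
 [ 0.5273  0.0716  0.102 ]
 [ 0.6801  0.0889  0.102 ]]
((0.6172917485237122, -0.04658864438533783), (0.15643742680549622, 0.2563421428203583), 6.247137546539307)
knob (327, 213, 12, 11) [ 0.50524902 -0.15673927  0.119     ] [ 0.50590267 -0.15868238  0.11      ]
252 [228, 229, 230, 231, 232] [0.4828 0.0211 0.096 ]
260 [227, 228, 229, 230, 231] [0.4848 0.0034 0.096 ]
268 [226, 227, 228, 229, 230] [ 0.4867 -0.0144  0.096 ]
276 [225, 226, 227, 228, 229] [ 0.4887 -0.0323  0.096 ]
284 [224, 225, 226, 227, 228] [ 0.4907 -0.0501  0.096 ]
292 [223, 224, 225, 226, 227] [ 0.4926 -0.068   0.096 ]
timer [0.454 0.097 0.023]
vial [0.455 0.183 0.075]
jar [ 0.518 -0.315  0.07 ]
```

servo_tool(
  plan=[
    [[0.2,22,40,5,0,0,0.112],[0.2,22,40,5,0,0,0.112],[0.2,22,40,5,0,0,0.112],[0.2,22,40,5,0,0,0.112],[0.2,22,40,5,0,0,0.112],[0.2,22,40,5,0,0,0.112],[0.2,22,40,5,0,0,0.112],[0.2,22,40,5,0,0,0.112],[0.2,22,40,0,0,0,0.112],[0.2,22,40,0,0,0,0.112],[0.2,22,40,0,0,0,0.112],[0.2,22,40,0,0,0,0.112]],
  ],
  force=20,
)

```text
t: 1.3
tool_pos: [0.4632, -0.0842, 0.2334]
orientation: [-2.089, -2.346, 0.0]
force: [0.8, -0.0, -1.0]
opening: 0.0373
```

servo_tool(
  plan=[
    [[0.2,15,28,-10,0,0,0],[0.2,10,27,-10,0,0,0],[0.2,0,0,-10,0,0,0],[0.2,0,0,0,0,0,0],[0.2,0,0,0,0,0,0]],
  ],
)

```text
t: 1.8
tool_pos: [0.4873, -0.0318, 0.2034]
orientation: [-2.095, -2.34, 0.001]
force: [0.4, -0.2, 0.4]
opening: 0.0372
```

```bash
python3 - <<'E'
from h import *
from scipy.spatial.transform import Rotation as R
s=monitor.read_state();i=eyes.camera_info("wrist");im=eyes.read_camera("wrist")[:,:,::-1].copy()
print(s["tool_pos"],s["force"],s["opening"],s["q"],s["t"]);M=R.from_rotvec(s["orientation"]).as_matrix();print(M.round(3))
cv2.imwrite("pics/w1.png",im)
for X in[(.4877,-.0306,.096),(.4812,.029,.096),(.4942,-.09,.096),(.5378,-.0553,.102)]: print(proj(i,X))
E
```

```text
[ 0.48734201 -0.03182767  0.20338477] [ 0.41612314 -0.22766163  0.4112774 ] 0.03723989862815145 [-1.69891930e-01 -1.78637127e-01  1.77456138e+00 -4.26727839e-04
  1.54662670e+00 -2.80326669e-01] 1.8
[[-0.11   0.994 -0.001]
 [ 0.994  0.11  -0.   ]
 [-0.    -0.001 -1.   ]]
[262.05742997 181.14868522]
[262.17467256 120.93459612]
[261.97289131 234.91396718]
[307.79252393 210.89674153]
```

View pics/w1.png

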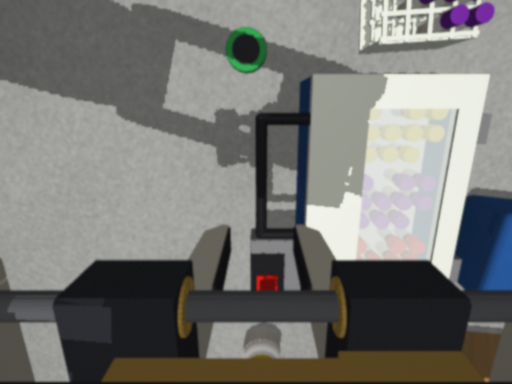

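The wrist view shows the bar along column 262, rows 115–235, which matches the prediction. I'll descend and pinch it.

servo_tool(
  plan=[
    [[0.2,0,1,-25,0,0,0],[0.2,0,0,-25,0,0,0],[0.2,0,0,-25,0,0,0],[0.2,0,0,-20,0,0,0],[0.2,0,0,-12,0,0,0],[0.2,0,0,-8,0,0,0],[0.2,0,0,0,0,0,0],[0.2,0,0,0,0,0,0]],
  ],
)

```text
t: 2.65
tool_pos: [0.4885, -0.0304, 0.0897]
orientation: [2.094, 2.34, 0.001]
force: [-0.3, -0.4, -0.0]
opening: 0.0371
```

servo_tool(
  plan=[
    [[1,0,0,0,0,0,0],[1,0,0,0,0,0,0],[1,0,0,0,0,0,0],[1,0,0,0,0,0,0],[1,0,0,0,0,0,0]],
  ],
)

```text
t: 3.15
tool_pos: [0.4879, -0.03, 0.0887]
orientation: [2.095, 2.341, 0.0]
force: [0.5, 0.3, -0.1]
opening: 0.0029
```

The opening is 3 mm, so the 12 mm bar isn't between the pads. I'll look before doing anything else.

```bash
python3 - <<'E'
from h import *
i=eyes.camera_info("wrist");im=eyes.read_camera("wrist")[:,:,::-1].copy()
s=monitor.read_state();print(s["tool_pos"],s["opening"],s["force"])
sc=eyes.read_camera("scene")[:,:,::-1]
a=cv2.resize(sc[140:280,140:320],(540,420),interpolation=cv2.INTER_CUBIC)
cv2.imwrite("pics/w2.png",np.hstack([cv2.resize(im,(400,300)),cv2.resize(a,(386,300))]))
for X in[(.4877,-.0306,.096),(.4812,.029,.096),(.4942,-.09,.096),s["tool_pos"]]: print(proj(i,X),(proj(eyes.camera_info("scene"),X)-[140,140])*386/180*[1,1]+[400,0])
E
```

```text
[ 0.48786515 -0.03005586  0.08868285] 0.0009495724169982918 [-0.21415917  0.21414562 -0.17266566]
[261.04477495 227.45133907] [560.80354948 106.82444495]
[261.19792873 135.24657102] [584.14614122  72.98609503]
[260.94648738 304.92008931] [536.0472529  142.74349958]
[261.38581762 222.45304238] [561.48773991 110.93788813]
```

View pics/w2.png

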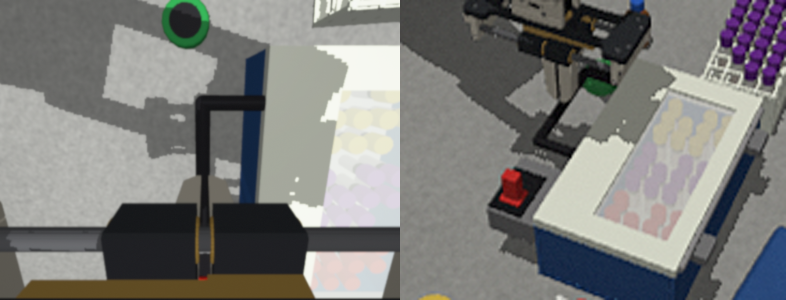

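```bash
python3 - <<'E'
from h import *
im=eyes.read_camera("wrist")[:,:,::-1].copy()
s=monitor.read_state();print(s["tool_pos"],s["opening"],s["force"])
sc=eyes.read_camera("scene")[:,:,::-1]
f=cv2.resize(sc[150:230,180:260],(400,400),interpolation=cv2.INTER_CUBIC)
g=cv2.resize(im[200:380,170:350],(400,400),interpolation=cv2.INTER_CUBIC)
cv2.imwrite("pics/w3.png",np.clip(np.hstack([g,f])*1.6,0,255))
E
```

```text
[ 0.48781371 -0.03005384  0.08857605] 9.456192547564063e-05 [-0.36336809 -0.51404675 -0.22220168][ WARN:0@3.428] global loadsave.cpp:1063 imwrite_ Unsupported depth image for selected encoder is fallbacked to CV_8U.
```

View pics/w3.png

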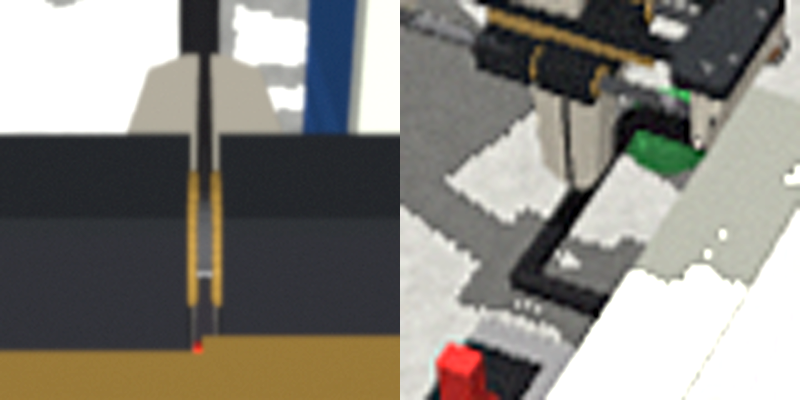

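The close-up suggests the fingertips ended above the bar, near z≈0.105, and not 19 mm below its centre. I'll check that numerically using the fingertips in both views.

```bash
python3 - <<'E'
from h import *
from scipy.spatial.transform import Rotation as R
s=monitor.read_state();i=eyes.camera_info("wrist");M=R.from_rotvec(s["orientation"]).as_matrix()
print("f",i["mtx"][0,0],"TCP cam",i["R"]@s["tool_pos"]+i["t"])
T=s["tool_pos"]
for off in(-.03,-.02,-.01,0,.011):
    P=T+M[:,2]*off
    print(off,"wrist pad edges",[proj(i,P+M[:,0]*d).round(1).tolist() for d in(-.0075,.0075)],"open37",proj(i,P+M[:,1]*.0186)[0].round(1),proj(i,P-M[:,1]*.0186)[0].round(1),"scene",proj(eyes.camera_info("scene"),P).round(1))
im=cv2.imread("pics/w1.png").astype(int)
for r in(222,226,228,230,234,240): print(r,im[r,186:340:2].sum(1).tolist())
E
```

```text
f 301.88103596521415 TCP cam [-1.06299640e-04  2.15088190e-02  2.05334039e-01]
-0.03 wrist pad edges [[261.5, 253.7], [261.5, 230.3]] open37 293.3 229.7 scene [214.7 183.3]
-0.02 wrist pad edges [[261.5, 246.0], [261.5, 223.7]] open37 291.6 231.3 scene [214.9 186.2]
-0.01 wrist pad edges [[261.5, 239.0], [261.5, 217.6]] open37 290.2 232.8 scene [215.1 189. ]
0 wrist pad edges [[261.5, 232.7], [261.5, 212.2]] open37 288.8 234.1 scene [215.3 191.8]
0.011 wrist pad edges [[261.5, 226.3], [261.5, 206.7]] open37 287.5 235.5 scene [215.5 194.8]
222 [490, 490, 485, 484, 491, 485, 474, 488, 497, 495, 487, 490, 493, 488, 494, 485, 483, 485, 475, 472, 471, 475, 486, 483, 477, 477, 478, 481, 480, 484, 481, 475, 472, 474, 432, 189, 92, 105, 100, 86, 167, 278, 286, 286, 283, 284, 289, 295, 294, 290, 292, 286, 288, 289, 255, 137, 120, 122, 117, 234, 585, 712, 716, 715, 716, 715, 715, 715, 715, 715, 715, 715, 715, 715, 715, 713, 712]
226 [503, 511, 512, 498, 489, 477, 475, 479, 469, 463, 473, 488, 493, 486, 467, 410, 356, 315, 301, 299, 296, 318, 405, 466, 473, 475, 476, 474, 479, 490, 485, 481, 48
[... 1048 characters left out ...]
287, 288, 288, 290, 290, 289, 278, 171, 61, 253, 450, 451, 454, 467, 471, 466, 478, 484, 478, 362, 186, 159, 103, 90, 100, 113, 126, 131, 131, 126, 128, 127, 128, 129, 127, 122, 126, 122, 123, 123, 112, 57, 78, 225, 282, 289, 290, 288, 288, 289, 289, 288, 288, 293, 383, 651, 711, 712, 713, 712, 712, 712, 713, 712]
240 [479, 481, 482, 481, 481, 486, 431, 314, 287, 289, 290, 288, 291, 291, 288, 286, 287, 288, 284, 196, 74, 49, 243, 454, 474, 477, 477, 475, 481, 488, 481, 480, 380, 319, 290, 315, 330, 325, 324, 327, 326, 295, 289, 320, 321, 324, 319, 321, 319, 290, 284, 317, 319, 256, 82, 50, 96, 245, 287, 291, 290, 287, 289, 288, 287, 287, 290, 288, 297, 460, 683, 712, 712, 712, 712, 712, 712]
```

Both views put the tips about 20–25 mm behind the TCP. The quoted figure is 11 mm ahead, so the fingers closed just above the bar. I'll open, go about 30 mm lower while watching the force, and close again.

servo_tool(
  plan=[
    [[0.2,0,0,10,0,0,0],[0.2,0,0,0,0,0,0],[0.2,0,0,0,0,0,0],[0.2,0,0,0,0,0,0],[0.2,0,0,-10,0,0,0],[0.2,0,0,-8,0,0,0],[0.2,0,0,-8,0,0,0],[0.2,0,0,0,0,0,0]],
  ],
)

```text
t: 4.15
tool_pos: [0.4863, -0.0298, 0.0705]
orientation: [-2.093, -2.339, 0.003]
force: [-0.0, -0.5, 0.5]
opening: 0.0372
```

servo_tool(
  plan=[
    [[0.2,0,0,-7,0,0,0],[0.2,0,0,-7,0,0,0],[0.2,0,0,0,0,0,0],[1,0,0,0,0,0,0],[1,0,0,0,0,0,0],[1,0,0,0,0,0,0],[1,0,0,0,0,0,0],[1,0,0,0,0,0,0],[1,0,0,0,0,0,0]],
  ],
)

```text
t: 5.05
tool_pos: [0.4863, -0.0303, 0.0588]
orientation: [-2.093, -2.34, 0.004]
force: [-10.1, -1.2, 7.2]
opening: 0.0111
```

Opening is 11 mm, so the bar is held. I'll relieve the sideways load, then tug gently.

servo_tool(
  plan=[
    [[1,-1,0,0.5,0,0,0],[1,0,0,0.5,0,0,0],[1,0,0,0,0,0,0]],
  ],
)

```text
t: 5.35
tool_pos: [0.4863, -0.0303, 0.0593]
orientation: [-2.094, -2.341, 0.001]
force: [-2.2, -2.6, -1.2]
opening: 0.0114
```

servo_tool(
  plan=[
    [[1,0,0,1,0,0,0],[1,0,0,1,0,0,0],[1,0,0,0,0,0,0]],
  ],
)

```text
t: 5.65
tool_pos: [0.4864, -0.0302, 0.0615]
orientation: [-2.094, -2.341, 0.001]
force: [-4.0, -2.1, -1.9]
opening: 0.0113
```

servo_tool(
  plan=[
    [[1,0,0,1,0,0,0],[1,0,0,1,0,0,0],[1,0,0,0,0,0,0]],
  ],
)

```text
t: 5.95
tool_pos: [0.4865, -0.0302, 0.0636]
orientation: [-2.094, -2.341, 0.001]
force: [-4.6, -3.7, -2.1]
opening: 0.0111
```

servo_tool(
  plan=[
    [[1,0,0,1,0,0,0],[1,0,0,1,0,0,0],[1,0,0,0,0,0,0]],
  ],
)

```text
t: 6.25
tool_pos: [0.4866, -0.0302, 0.0656]
orientation: [-2.095, -2.341, 0.001]
force: [-4.0, -3.7, -2.2]
opening: 0.0114
```

servo_tool(
  plan=[
    [[1,0,0,1,0,0,0],[1,0,0,0,0,0,0]],
  ],
)

```text
t: 6.45
tool_pos: [0.4866, -0.0302, 0.0662]
orientation: [-2.095, -2.341, 0.001]
force: [-1.0, -4.6, -7.8]
opening: 0.0112
```

servo_tool(
  plan=[
    [[1,0,0,1,0,0,0],[1,0,0,0,0,0,0]],
  ],
)

```text
t: 6.65
tool_pos: [0.4866, -0.0302, 0.0667]
orientation: [-2.095, -2.341, 0.001]
force: [2.9, -4.2, -14.8]
opening: 0.0113
```

Force jumped to −15 N at about 7 mm up, so the lid is caught. I'll let it down, release and back off.

servo_tool(
  plan=[
    [[1,0,0,-3,0,0,0],[1,0,0,-3,0,0,0],[1,0,0,-2,0,0,0],[1,0,0,0,0,0,0],[0.2,0,0,0,0,0,0],[0.2,0,0,0,0,0,0],[0.2,0,0,0,0,0,0],[0.2,0,0,0,0,0,0]],
  ],
)

```text
t: 7.45
tool_pos: [0.4877, -0.0299, 0.0603]
orientation: [2.094, 2.341, 0.002]
force: [0.2, -0.3, -0.0]
opening: 0.0362
```

servo_tool(
  plan=[
    [[0.2,0,0,15,0,0,0],[0.2,0,0,35,0,0,0],[0.2,0,0,40,0,0,0],[1,5,-40,0,0,0,0],[1,5,-40,0,0,0,0],[1,5,-40,0,0,0,0],[1,5,-40,0,0,0,0],[1,3,-10,0,0,0,0],[1,0,0,-20,0,0,0],[1,0,0,0,0,0,0],[1,0,0,0,0,0,0]],
  ],
)

```text
t: 8.55
tool_pos: [0.5095, -0.1992, 0.1294]
orientation: [-2.093, -2.341, 0.0]
force: [0.4, 0.3, 0.7]
opening: 0.0006
```

```bash
python3 - <<'E'
from h import *
i=eyes.camera_info("wrist");im=eyes.read_camera("wrist")[:,:,::-1].copy()
s=monitor.read_state();print(s["tool_pos"],s["opening"],s["force"],s["t"])
sc=eyes.read_camera("scene")[:,:,::-1]
f=cv2.resize(sc[150:270,140:300],(400,300),interpolation=cv2.INTER_CUBIC)
cv2.imwrite("pics/w4.png",np.hstack([cv2.resize(im,(400,300)),f]))
for X in[(.507,-.158,.119)]: print(proj(i,X)*400/512,(proj(eyes.camera_info("scene"),X)-[140,150])*2.5+[400,0])
E
```

```text
[ 0.50999584 -0.19933922  0.13008258] 0.0003751000714914146 [-0.06198933 -0.32078603 -0.78677538] 8.6
[206.69102061 124.89048785] [525.88081112 179.13139746]
```

View pics/w4.png

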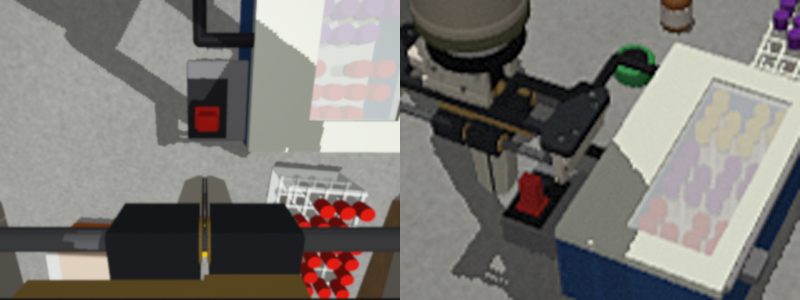

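The wrist view shows the knob at (207,118), in line with the closed fingers at column 203, and nothing between them. I'll go down beside it.

servo_tool(
  plan=[
    [[1,0,0,-20,0,0,0],[1,0,0,-20,0,0,0],[1,0,0,-10,0,0,0],[1,0,0,-6,0,0,0],[1,0,0,0,0,0,0],[1,0,0,0,0,0,0]],
  ],
)

```text
t: 9.25
tool_pos: [0.5105, -0.2003, 0.0746]
orientation: [2.094, 2.341, 0.0]
force: [-0.3, 0.4, 0.3]
opening: 0.0008
```

servo_tool(
  plan=[
    [[1,-0.5,5,0,0,0,0],[1,-0.5,5,0,0,0,0],[1,-0.5,5,0,0,0,0],[1,0,0,0,0,0,0]],
  ],
)

```text
t: 9.65
tool_pos: [0.5084, -0.1843, 0.0738]
orientation: [2.094, 2.342, 0.0]
force: [0.8, 1.2, -0.6]
opening: 0.0001
```

servo_tool(
  plan=[
    [[1,-0.5,4,0,0,0,0],[1,-0.5,4,0,0,0,0],[1,-0.5,4,0,0,0,0],[1,0,0,0,0,0,0]],
  ],
)

```text
t: 10.05
tool_pos: [0.5068, -0.1726, 0.0736]
orientation: [-2.094, -2.342, 0.0]
force: [-0.0, -0.2, 0.0]
opening: 0.0004
```

servo_tool(
  plan=[
    [[1,-0.5,4,0,0,0,0],[1,-0.5,4,0,0,0,0],[1,0,0,0,0,0,0]],
  ],
)

```text
t: 10.35
tool_pos: [0.5059, -0.1649, 0.0737]
orientation: [2.094, 2.341, -0.0]
force: [1.3, -1.3, -0.1]
opening: 0.0008
```

servo_tool(
  plan=[
    [[1,-0.3,3,0,0,0,0],[1,0,2,0,0,0,0],[1,0,0,0,0,0,0]],
  ],
)

```text
t: 10.65
tool_pos: [0.5054, -0.1601, 0.0737]
orientation: [-2.095, -2.341, 0.001]
force: [-0.8, -4.6, 0.5]
opening: 0.0005
```

servo_tool(
  plan=[
    [[1,-0.2,2,0,0,0,0],[1,0,0,0,0,0,0]],
  ],
)

```text
t: 10.85
tool_pos: [0.5052, -0.1581, 0.0737]
orientation: [-2.095, -2.341, 0.0]
force: [-2.0, -4.0, 1.6]
opening: 0.0005
```

servo_tool(
  plan=[
    [[1,-0.5,3,0,0,0,0],[1,0,2,0,0,0,0],[1,0,0,0,0,0,0]],
  ],
)

```text
t: 11.15
tool_pos: [0.5051, -0.157, 0.0739]
orientation: [2.092, 2.337, -0.007]
force: [0.8, -21.1, -6.3]
opening: 0.0005
```

servo_tool(
  plan=[
    [[1,-0.2,2,0,0,0,0],[1,0,0,0,0,0,0]],
  ],
)

```text
t: 11.35
tool_pos: [0.5052, -0.1568, 0.074]
orientation: [2.091, 2.334, -0.009]
force: [2.4, -29.0, -8.5]
opening: 0.0005
```

servo_tool(
  plan=[
    [[1,-0.2,2,0,0,0,0],[1,0,0,0,0,0,0]],
  ],
)

```text
t: 11.55
tool_pos: [0.5051, -0.1567, 0.074]
orientation: [2.09, 2.332, -0.012]
force: [4.3, -36.5, -12.5]
opening: 0.0002
```

It stopped hard after about 16 mm of travel, which is full left. I'll back off, check the knob and return above the handle.

servo_tool(
  plan=[
    [[1,1,-15,0,0,0,0],[1,1,-15,0,0,0,0],[1,0,0,30,0,0,0],[1,0,0,40,0,0,0],[1,0,0,30,0,0,0],[1,0,0,0,0,0,0],[1,0,0,0,0,0,0]],
  ],
)

```text
t: 12.25
tool_pos: [0.5072, -0.179, 0.1744]
orientation: [2.094, 2.341, 0.002]
force: [-0.6, -0.4, -0.0]
opening: 0.0006
```

```bash
python3 - <<'E'
from h import *
i=eyes.camera_info("wrist");im=eyes.read_camera("wrist")[:,:,::-1].copy()
s=monitor.read_state();print(s["tool_pos"],s["orientation"],s["force"])
for n,img,ii in(("wrist",im,i),("top0",cv2.imread("pics/top0.png"),eyes.camera_info("top")),("top",eyes.read_camera("top")[:,:,::-1].copy(),eyes.camera_info("top"))):
    H,S,V=cv2.split(cv2.cvtColor(img,cv2.COLOR_BGR2HSV)); m=((H<8)|(H>172))&(S>150)&(V>90)
    c,r=proj(ii,(.507,-.15,.119)).astype(int); k=np.zeros_like(m); k[r-25:r+25,c-16:c+17]=m[r-25:r+25,c-16:c+17]
    if k.any():
        ys,xs=np.nonzero(k);print(n,k.sum(),ray(n,(xs.mean(),ys.mean()),.119,ii).round(4))
E
```

```text
[ 0.50628478 -0.17864404  0.17292454] [-2.09362234e+00 -2.34073729e+00 -6.51677875e-04] [-0.18345892 -0.35144168 -0.94521692]
wrist 571 [ 0.5049 -0.1377  0.119 ]
top0 76 [ 0.5048 -0.1561  0.119 ]
top 40 [ 0.5052 -0.1403  0.119 ]
```

The knob has moved about 16 mm to the left. Back to the handle.

servo_tool(
  plan=[
    [[0.2,-5,40,0,0,0,0],[0.2,-5,40,0,0,0,0],[0.2,-5,40,0,0,0,0],[0.2,-5,29,0,0,0,0],[0.2,0,0,-40,0,0,0],[0.2,0,0,-20,0,0,0],[0.2,0,0,0,0,0,0],[0.2,0,0,0,0,0,0]],
  ],
)

```text
t: 13.15
tool_pos: [0.4855, -0.0299, 0.1128]
orientation: [-2.093, -2.34, 0.002]
force: [-0.0, 0.1, 0.4]
opening: 0.0371
```

servo_tool(
  plan=[
    [[0.2,0,0,-20,0,0,0],[0.2,0,0,-18,0,0,0],[0.2,0,0,-14,0,0,0],[0.2,0,0,0,0,0,0],[0.2,0,0,0,0,0,0],[1,0,0,0,0,0,0],[1,0,0,0,0,0,0],[1,0,0,0,0,0,0],[1,0,0,0,0,0,0],[1,0,0,0,0,0,0],[1,0,0,0,0,0,0]],
  ],
  force=25,
)

```text
t: 14.25
tool_pos: [0.4863, -0.0302, 0.062]
orientation: [-2.095, -2.341, 0.001]
force: [-3.6, -0.9, 5.2]
opening: 0.0107
```

servo_tool(
  plan=[
    [[1,0,0,2,0,0,0],[1,0,0,2,0,0,0],[1,0,0,2,0,0,0],[1,0,0,1,0,0,0],[1,0,0,0,0,0,0]],
  ],
)

```text
t: 14.75
tool_pos: [0.4866, -0.0301, 0.0687]
orientation: [2.095, 2.341, 0.0]
force: [1.5, -1.8, -2.6]
opening: 0.0113
```

servo_tool(
  plan=[
    [[1,0,0,1,0,0,0],[1,0,0,1,0,0,0],[1,0,0,0,0,0,0]],
  ],
)

```text
t: 15.05
tool_pos: [0.4867, -0.0301, 0.0709]
orientation: [2.094, 2.341, 0.0]
force: [2.1, 0.1, -3.3]
opening: 0.0113
```

servo_tool(
  plan=[
    [[1,0.4,0,1,0,0,0],[1,0.4,0,2,0,0,0],[1,0,0,0,0,0,0]],
  ],
)

```text
t: 15.35
tool_pos: [0.4869, -0.0301, 0.0737]
orientation: [-2.094, -2.341, 0.001]
force: [-0.6, -2.0, -1.5]
opening: 0.0113
```

The lid rises freely past 12 mm at about 2–3 N. I'll follow the arc now.

servo_tool(
  plan=[
    [[1,0.9,0.1,8.2,0,0,0],[1,1.2,0.1,8.2,0,0,0],[1,1.5,0.2,8.1,0,0,0],[1,1.9,0.2,8.1,0,0,0],[1,2.2,0.2,8.0,0,0,0],[1,2.5,0.3,7.9,0,0,0],[1,0,0,0,0,0,0]],
  ],
)

```text
t: 16.05
tool_pos: [0.4969, -0.029, 0.1235]
orientation: [-2.094, -2.341, 0.002]
force: [-8.1, -2.5, 1.6]
opening: 0.011
```

servo_tool(
  plan=[
    [[1,2.8,0.3,7.8,0,0,0],[1,3.1,0.3,7.7,0,0,0],[1,3.4,0.4,7.5,0,0,0],[1,3.7,0.4,7.4,0,0,0],[1,4.0,0.4,7.2,0,0,0],[1,4.3,0.5,7.1,0,0,0],[1,0,0,0,0,0,0]],
  ],
)

```text
t: 16.75
tool_pos: [0.5176, -0.0267, 0.1687]
orientation: [-2.093, -2.34, 0.003]
force: [-15.4, -1.3, 7.8]
opening: 0.0112
```

servo_tool(
  plan=[
    [[1,-1.5,0,1,0,0,0],[1,4.4,0.5,7.0,0,0,0],[1,4.6,0.5,6.8,0,0,0],[1,4.9,0.6,6.6,0,0,0],[1,5.2,0.6,6.4,0,0,0],[1,5.4,0.6,6.2,0,0,0],[1,0,0,0,0,0,0]],
  ],
)

```text
t: 17.45
tool_pos: [0.5429, -0.0239, 0.2027]
orientation: [2.094, 2.34, 0.002]
force: [-6.6, -3.0, 4.2]
opening: 0.0111
```

servo_tool(
  plan=[
    [[1,5.7,0.6,5.9,0,0,0],[1,6.0,0.7,5.7,0,0,0],[1,6.2,0.7,5.4,0,0,0],[1,6.4,0.7,5.2,0,0,0],[1,6.6,0.7,4.9,0,0,0],[1,0,0,0,0,0,0],[1,0,0,0,0,0,0]],
  ],
)

```text
t: 18.15
tool_pos: [0.5732, -0.0206, 0.2296]
orientation: [2.094, 2.34, 0.001]
force: [-6.9, -2.8, 5.6]
opening: 0.011
```

servo_tool(
  plan=[
    [[1,-0.5,0,0.3,0,0,0],[1,0,0,0,0,0,0],[1,0,0,0,0,0,0],[1,0,0,0,0,0,0],[1,0,0,0,0,0,0]],
  ],
)

```text
t: 18.65
tool_pos: [0.5724, -0.0207, 0.2291]
orientation: [2.094, 2.341, 0.0]
force: [-4.6, -2.2, 5.3]
opening: 0.0109
```

```bash
python3 - <<'E'
from h import *
cv2.imwrite("pics/s5.png",eyes.read_camera("scene")[:,:,::-1])
s=monitor.read_state();print(s["tool_pos"],s["opening"],s["force"],abs(s["dq"]).max(),s["t"])
E
```

```text
[ 0.57242504 -0.02067414  0.22911686] 0.011085413706706763 [-3.74046362 -2.9945894   4.77196383] 0.0025119306249397604 18.7
```

View pics/s5.png

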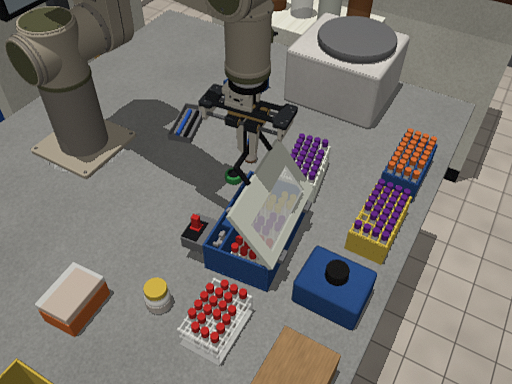

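The picture shows the lid open at about 55°, with the bar held between the fingers near (248,160). The racks, jar, vial and timer look to be where they were. Handing in.

```bash
python3 -c "
from plant import job
print(job.close_job())"
```

```text
the job is handed in; nothing more can be done
None
```

The lid is open at about 56° (0.97 rad, worked out from the gripper's height) and held still by the gripper; the job was handed in at about 18.7 s.

- **Tug:** I pulled the lid up gently by its handle before touching the knob. It stopped hard about 7 mm up, with the force jumping from 2 N to 15 N, so it was caught, and I let it down.
- **Knob:** I slid the red knob left until it stopped hard. The top camera measured about 16 mm of travel. At the stop my push rose to about 37 N, more than was needed.
- **Lift:** The lid then rose freely past the catch height at about 2–3 N. During the lift the sideways force on the tool reached about 15 N, which I eased by correcting the path.
- **Last checks:** The grip opening was 11 mm on the 12 mm bar, the joints were still, and the force on the tool was about 7 N. In the last picture the racks, jar, vial and timer look undisturbed, though I did not measure them.

**Disagreement:** The fingertips sit about 20–25 mm behind the TCP in the camera images, not 11 mm ahead as `robot.tips_ahead` says. Because of that, my first grasp closed just above the bar without touching it. I corrected the height and gripped it on the second try.

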